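# Set out a clock dial and hold the movement case open

## Task

Get this clock ready for its dial to be refitted. First take the brass dial out of its wooden storage rack, lean it squarely on the ledge of the blue dial rest, right way up and face outwards, with its back against the sloping panel, and let go of it; then lift the cover of the wooden movement case by its brass tab and hold it open at 50 degrees (within 5 degrees) so that the clockmaker can reach the movement. The cover falls shut by itself, so finish while still holding it steady at that angle, and leave the other things on the bench where they are.

Things in the scene. Friction and masses are not known exactly. Their poses are not given: they have to be found in the camera images.
- dial_mid (a point): centre of the dial: loose brass-faced board, 10 mm thick (its x), 100 mm wide (its y), 140 mm tall (its z, to the top edge), 0.25 to 0.5 kg. White chapter ring and hands on its -x face. Starts upright in the rack's slot, facing the rack's front, underside 10 mm above the bench; the upper 105 mm stand free of the slot's walls. Can be pinched across its thickness from above near the top edge
- dial_front (a point): a point in the air 80 mm straight in front of the middle of the dial (at x = -80 mm in the axes of dial_mid): tells which way the face looks
- rack: the dial's wooden storage rack, fixed, 70 x 130 mm (x, y), 45 mm high; origin under its centre on the bench; its front is -x, its slot runs along its y through the origin, 14 mm wide, 35 mm deep
- rest: blue dial rest, fixed; origin under its centre on the bench, front -x. Black base 130 x 130 mm, 20 mm high, its top is the ledge. The back panel's front (120 mm wide) meets the ledge at x = 10 mm and slopes back to +x at 18 degrees from vertical, 85 mm long, top edge 101 mm up. Lip 8 mm high, inner face at x = -20 mm; the dial's foot goes between. A dial lying flush: centre at x 27, y 0, z 88 mm
- case: the wooden movement case, fixed, 200 x 160 mm (x, y), 90 mm high; origin under its centre on the bench; front is -x. The clock movement sits inside it
- cover (a joint): angle of the case's cover in rad: 0 shut, grows as the front edge rises, stop at 1.35 (0.873 = 50 degrees). It turns freely and falls shut. Cover 0.28 to 0.46 kg; 2 to 3 N upwards at the tab lifts it
- cover_hinge (a point): the hinge of the cover, on the axis, at the middle of the case's rear upper edge; axis along the case's y; 90 mm above the bench. The cover is a 10 mm thick dark wooden board 200 mm long (from the hinge to the front) and 160 mm wide
- cover_tab (a point): grip point in the brass tab that sticks out of the middle of the cover's front edge: tab 18 mm wide (along the case's y), 16 mm high, 50 mm long beyond the edge. Cover shut: the point is 235 mm from the hinge axis towards the case's -x, 6 mm above it. The tab can be pinched from above across its width and then turns between the fingers as the cover swings
- bezel: bystander: loose brass bezel ring lying flat, 84 mm across, 8 mm high; origin under its centre
- loupe: bystander: loose black eyeglass, 34 mm across, 30 mm high; origin under its centre
- jar: bystander: loose clear jar, 56 mm across, 60 mm high; origin under its centre
- oil: bystander: loose amber oil bottle, 32 mm across, 75 mm high; origin under its centre
- tray: bystander: loose red parts tray, 110 x 80 mm, 25 mm high; origin under its centre
- gear: bystander: loose brass wheel lying flat, 48 mm across, 6 mm high; origin under its centre
Not all that is in view belongs to the job. Leave any purple look-alike of the part that bears dial_mid alone.

How it is judged:
On the way, in this order (a step that is already met when the one before it is completed fails the run):
1. the dial leans on the rest, squarely, face outwards, released and at rest (angle between dial_mid's own z axis and vertical between 0.19 and 0.56 rad and x of dial_mid in the frame of rest between 0 and 0.045 m and y of dial_mid in the frame of rest between -0.03 and 0.03 m and z of dial_mid in the frame of rest between 0.076 and 0.096 m and angle between the y axis of dial_mid and the y axis of rest, either way round below 0.2 rad and x of dial_front in the frame of rest below -0.015 m and contact force between dial and rest above 0.5 N and contact force between each of the arm, the fingers and dial below 0.1 N and linear speed of dial below 0.03 m/s), for 0.3 s.
2. the robot's fingers lift the cover past 20 degrees (value of joint cover above 0.35 rad and contact force between the fingers and cover above 0.3 N), for 0.1 s.
At the end, for the whole second after the job is handed in: Cover 44 to 56 degrees open, still, carried by the fingers (over 0.3 N) for a second; dial released, at rest on the dial rest, face outwards, tilted back 11 to 32 degrees, within 30 mm of the ledge's middle and square within 11 degrees; other things moved under 30 mm (all of step 1 and value of joint cover between 0.768 and 0.978 rad and velocity of joint cover between -0.08 and 0.08 rad/s and contact force between the fingers and cover above 0.3 N and contact force between cover and dial below 0.1 N); the arm keeps its last pose, push and grip.
It fails at once if one of the other things on the bench is moved by more than 30 mm (distance of any of bezel, loupe, jar, oil, tray, gear from where it was at the start of the episode above 0.03 m).
It also fails if it takes over 48 s, if anything falls off the work surface, if the arm or the gripper's body presses on something with over 40 N, if the wrist force passes 120 N, or if a joint passes its speed limit or range.

## Robot

A 6-joint arm with a two-finger parallel gripper is mounted at the origin on the work surface. World frame = base frame: x ahead of the robot, y to its left, z up, the work surface at z = 0. Lengths are in m, angles in rad, forces in N, time in s.
With the tool pointing down it reaches from about 0.3 to 0.875 m from the base axis. Payload 6.4 kg.
Tool frame: the origin (TCP) lies midway between the tips of the shut fingers; the grasp point (between the pads) lies 19 mm behind it; z points along the fingers, y is the line along which they close (so a half turn about z gives the same grasp; the last joint's range is limited). The gripper opens to 85 mm and grips with 20 to 120 N. Pads are 22 mm wide; open, the fingers measure 114 mm over their backs; the gripper's body (76 mm by 85 mm) begins 54 mm behind the grasp point. The pads swing forward as they close: fully open they stand 13 mm farther back than shut.
Start: joints at [0.968, 0.181, 1.607, -0, 1.354, -0.206], TCP at [0.222, 0.53, 0.231] pointing down, gripper open.
Joint ranges: [-2.99, 2.99], [-0.89, 2.07], [0.3, 2.58], [-1.14, 4.28], [0, 2.63], [-3.12, 3.12]. Speed limits (rad/s): [2.57, 2.57, 3.01, 3.14, 3.14, 3.14].

## Interface

Orientations are given as a unit quaternion [w, x, y, z].
In Python, from bench import ctrl gives the robot as it stands. The module is installed in compiled form; this text tells all that it offers.
- The arm moves only by the tool move_arm, never from a script. Its argument "plan" is one flat list of numbers, 6 for each row, row after row: the shift along the world's x, y, z in units of 50 mm (1.0 is 50 mm), then the turn, a rotation vector about the world's x, y, z in rad. A call has 1 to 10 rows; each row is the pose to reach, as a shift and turn from the pose commanded when the call began; what a row does not reach only later rows make up. A row lasts 1/8 s, in which the tool goes at most 62.5 mm and 10.7 degrees, less where a joint would pass 70% of its speed; a pose out of reach is approached as far as the arm can. A call with a gripper value outside its range is refused whole. "grip" is the finger opening in mm, from 0 to 85.4, set as the call begins (left out, the last holds). The fingers move at their own pace and stop on an object; the grip force is fixed at half the most. Time passes only in rows, so rows that repeat a pose let the fingers close. It gives the time, the measured TCP pose, the force, the opening and the grip force at its end, in the units of the state.
- ctrl.get_obs(): the state, without advancing time (a new reading comes with each control period).
- ctrl.camera(name): name is "side" or "top" or "wrist"; returns a dict with "pixels" (420x560x3 uint8, red, green, blue), "fx", "fy", "cx", "cy" (pixels), "origin" and "attitude" of the camera in the world. Camera axes: x right, y down, z forward; pixel columns grow to the right and rows downward; lengths in m; the calibration is good to about 2 mm. A picture is of the moment at which its call begins. There is no depth.
- ctrl.hand_in(): hands the job in; it is judged then, once.
The state is a dict: "time_s": time; "q": joint angles; "dq": joint speeds; "joint_efforts": joint torques, N m; "eef_pos": TCP position; "eef_rot": TCP orientation; "wrist_force": force on the tool from outside, world axes, zero at the start; "torque": the same for the moment, N m; "opening": opening from 0.0 (shut) to 1.0 (fully open); "grasp_force": force on a finger pad.
Only numpy, scipy, OpenCV 4.12 (cv2) and the standard library are available. Lean on these libraries where they do the work, as an engineer would, in place of code of your own. Each camera call takes 0.05 s, during which the arm holds its last target. There are 200 camera calls.

## Working session

There is one attempt and no reset: what is moved stays moved. The work goes in short steps, Python scripts to look and compute and a tool call to move; the robot and the scene stay as the last step left them, time stands still between calls to the robot, and variables do not carry over. Pictures are saved under pics/ and viewed, at most 10 in all, crops included, and the job is handed in when it is done.

Besides the shell and the picture viewer there is one more tool, called after "Emit:" in YAML: its name, and indented under it one key for each argument. move_arm: Moves the arm, as the interface text tells. Its arguments: {"type":"object","properties":{"plan":{"type":"array"},"grip":{"type":"number"}},"required":["plan"]}

```bash
mkdir -p pics
cat > h.py <<'E'
import numpy as np, cv2
from scipy.spatial.transform import Rotation as R
from bench import ctrl
def rot(c):
    a=np.array(c["attitude"],float)
    if a.shape==(3,3): return a
    return R.from_quat([a[1],a[2],a[3],a[0]]).as_matrix()
def ray(c,u,v):
    d=rot(c)@np.array([(u-c["cx"])/c["fx"],(v-c["cy"])/c["fy"],1.]); return np.array(c["origin"]),d
def plane(c,u,v,z):
    o,d=ray(c,u,v); return o+d*(z-o[2])/d[2]
def proj(c,p):
    q=rot(c).T@(np.array(p)-np.array(c["origin"])); return np.array([c["fx"]*q[0]/q[2]+c["cx"],c["fy"]*q[1]/q[2]+c["cy"]])
def tri(c1,p1,c2,p2):
    o1,d1=ray(c1,*p1);o2,d2=ray(c2,*p2)
    s=np.linalg.lstsq(np.stack([d1,-d2],1),o2-o1,rcond=None)[0]
    a=o1+d1*s[0];b=o2+d2*s[1]; return (a+b)/2,np.linalg.norm(a-b)
def save(c,n): cv2.imwrite(f"pics/{n}.png",cv2.cvtColor(np.array(c["pixels"]),cv2.COLOR_RGB2BGR))
E
python3 - <<'E'
from h import *
for n in ["top","side"]:
    c=ctrl.camera(n);save(c,n+"0");print(n,c["fx"],c["cx"],c["cy"],c["origin"],c["attitude"])
    import pickle;pickle.dump(c,open(n+".pkl","wb"))
print(ctrl.get_obs())
E
```

```text
top 481.45466394888496 289.44023907259964 209.58502341744344 [ 0.34335169 -0.08679363  1.21772654] [ 0.07175658 -0.69665195  0.71087683 -0.06466206]
side 384.4390961376527 283.5015807331337 208.7832393100664 [ 0.32952551 -0.8269144   0.71454645] [-0.4208267   0.89398866 -0.13495844  0.07399587]
{'time_s': 0.1, 'q': array([ 9.67685250e-01,  1.81487821e-01,  1.60789098e+00, -1.25244662e-07,
        1.35379088e+00, -2.06323690e-01]), 'dq': array([ 4.19869937e-04, -2.12254356e-03, -1.20150447e-03, -1.45068862e-03,
        2.91147147e-05,  9.72422942e-04]), 'joint_efforts': array([-2.35976086e-04, -4.45875764e+01, -3.52235878e+01, -2.06796694e-04,
        4.12366062e-03, -2.25032358e-05]), 'eef_pos': array([0.22192746, 0.52991878, 0.23047062]), 'eef_rot': array([-3.10428268e-04,  1.97094713e-01,  9.80384135e-01, -7.24836947e-04]), 'wrist_force': array([-0.74150621, -0.30018794, -0.39306504]), 'torque': array([ 0.02006389,  0.02428457, -0.04038551]), 'grasp_force': 0.0, 'opening': 1.0013899716294559}
```

View pics/top0.png

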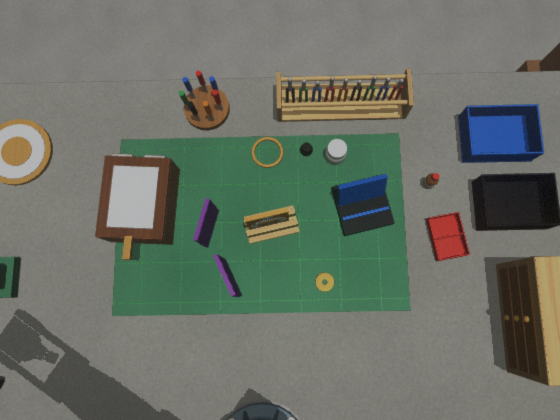

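View pics/side0.png

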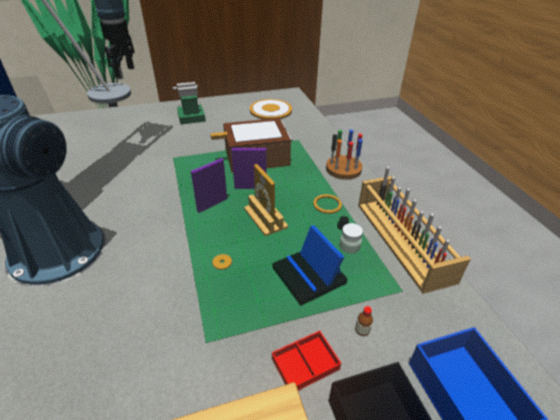

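Top view: rack with dial at (271,224), rest at (363,205), case at (135,198) with tab at (127,247), and purple decoys at (205,222) and (227,275). I'll zoom in on the rack to see which way the dial faces.

Run:
```python
from h import *
import pickle
t=pickle.load(open("top.pkl","rb"));s=pickle.load(open("side.pkl","rb"))
a=cv2.resize(t["pixels"][170:270,230:400],None,fx=4.4,fy=4.4,interpolation=cv2.INTER_CUBIC)[:,:748]
a=cv2.resize(np.array(t["pixels"])[185:255,235:405],(790,325),interpolation=cv2.INTER_CUBIC)
b=cv2.resize(np.array(s["pixels"])[155:240,205:350],(460,270),interpolation=cv2.INTER_CUBIC)
d=cv2.resize(np.array(t["pixels"])[145:265,90:185],(214,270),interpolation=cv2.INTER_CUBIC)
im=np.zeros((600,790,3),np.uint8);im[:325]=a;im[328:598,:460]=b;im[328:598,470:684]=d
save({"pixels":im},"zoom")
for n,u,v,z in [("rack",271,224,.045),("rest",363,205,.02),("tab",127,247,.096),("case",135,198,.1)]: print(n,plane(t,u,v,z))
```

```text
rack [ 0.53765141 -0.03097004  0.045     ]
rest [ 0.58567995 -0.26364842  0.02      ]
tab [0.48160462 0.30547759 0.096     ]
case [0.59821149 0.29030699 0.1       ]
```

View pics/zoom.png

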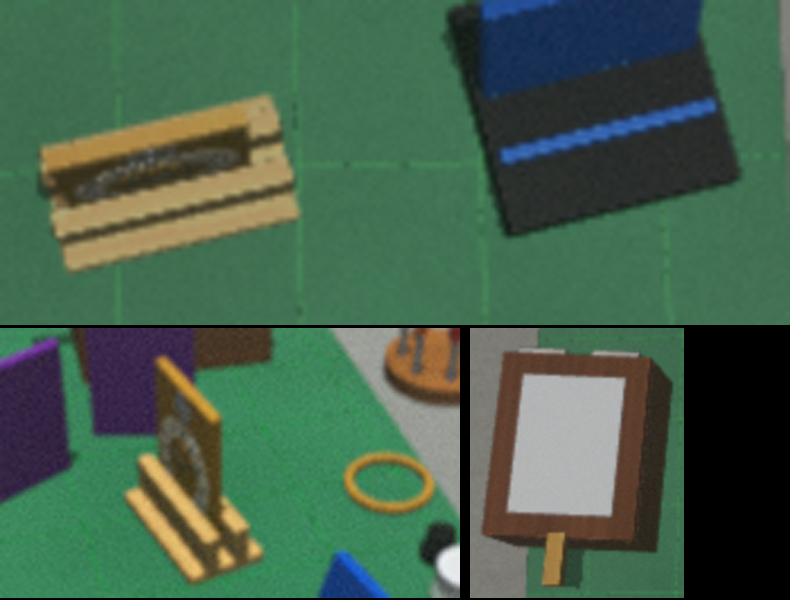

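```bash
cat > m.py <<'E'
from h import *
import pickle
t=pickle.load(open("top.pkl","rb"))
k=4.645
P=lambda u,v,z: plane(t,235+u/k-.4,185+v/k-.4,z)
def line(a,b,n):
    d=b-a; print(n,"mid",(a+b)/2,"len",np.linalg.norm(d),"yaw deg",np.degrees(np.arctan2(d[0],-d[1])))
line(P(44,162,.15),P(248,112,.15),"dialtop")
line(P(502,157,.028),P(716,104,.028),"lip")
line(P(485,96,.02),P(702,45,.02),"panelfoot")
line(P(510,236,.02),P(740,180,.02),"basefront")
C=lambda u,v,z: plane(t,90+(u-470)/2.253-.3,145+(v-328)/2.253-.3,z)
line(C(483,535,.1),C(632,552,.1),"coverfront")
line(C(503,352,.1),C(653,360,.1),"coverback")
print("tab base/tip",C(556,534,.104),C(551,585,.104))
o=ctrl.get_obs();print("tcp",o["eef_pos"],"ydir",R.from_quat(np.roll(o["eef_rot"],-1)).as_matrix()[:,1])
E
python3 m.py
```

```text
dialtop mid [ 0.54315779 -0.02509676  0.15      ] len 0.10194750704871562 yaw deg 12.808614427720007
lip mid [ 0.56423739 -0.26840096  0.028     ] len 0.1198465551691856 yaw deg 12.854324686806807
panelfoot mid [ 0.59926843 -0.26280862  0.02      ] len 0.12259473897424206 yaw deg 12.21967114915722
basefront mid [ 0.52296171 -0.27615597  0.02      ] len 0.12863916391385832 yaw deg 12.55787466964521
coverfront mid [0.49673762 0.30136197 0.1       ] len 0.15796467179258683 yaw deg -7.655817928157104
coverback mid [0.69974159 0.28835615 0.1       ] len 0.16303890812513935 yaw deg -4.458751951822457
tab base/tip [0.50614392 0.30180526 0.104     ] [0.45323832 0.30456036 0.104     ]
tcp [0.22192746 0.52991878 0.23047062] ydir [ 0.38645661  0.9223063  -0.0015436 ]
```

Emit:
move_arm:
  plan: [1.1,-1.1,0.1,0,0,-0.15,2.1,-2.2,0.1,0,0,-0.3,3,-3.3,0.1,0,0,-0.45,3.8,-4.5,0.1,0,0,-0.6,4.5,-5.7,0.1,0,0,-0.75,5.1,-6.9,0.1,0,0,-0.9,5.6,-8,0.1,0,0,-0.95,6,-9.1,0.1,0,0,-0.95,6.25,-10.2,0.1,0,0,-0.95,6.4,-11.1,0.1,0,0,-0.95]
  grip: 60

```text
time_s: 1.35
eef_pos: [0.5363, -0.0009, 0.236]
eef_rot: [-0.0, 0.624, 0.782, 0.0]
wrist_force: [0.4, 0.7, -0.6]
opening: 0.701
grasp_force: 0.0
```

Emit:
move_arm:
  plan: [0,0,0,0,0,0,0,0,0,0,0,0,0,0,0,0,0,0]

```text
time_s: 1.72
eef_pos: [0.5356, 0.0025, 0.2361]
eef_rot: [-0.0, 0.623, 0.782, 0.0]
wrist_force: [0.1, 0.7, 0.0]
opening: 0.699
grasp_force: 0.0
```

Run:
```python
from h import *
c=ctrl.camera("wrist");save(c,"w1");print(c["fx"],c["cx"],c["cy"],c["origin"],rot(c))
o=ctrl.get_obs();print(o["time_s"],o["eef_pos"],R.from_quat(np.roll(o["eef_rot"],-1)).as_matrix(),o["opening"],o["q"])
x=np.array([np.cos(.222),np.sin(.222),0])
print("pred dial top",[proj(c,np.array([.543,-.025,.15])+s*np.array([-.22,.975,0])) for s in(-.05,.05)])
import pickle;pickle.dump(c,open("w1.pkl","wb"))
```

```text
334.2647783828522 280.89247300856823 206.47535181016866 [0.5187601  0.07604292 0.37948957] [[ 9.74456531e-01  2.14575139e-01  6.62720022e-02]
 [ 2.24576157e-01 -9.31240306e-01 -2.86979168e-01]
 [ 1.36564607e-04  2.94531836e-01 -9.55641658e-01]]
1.775 [0.53568837 0.00259897 0.2361857 ] [[-2.24255818e-01  9.74530275e-01 -2.66878567e-04]
 [ 9.74530259e-01  2.24255887e-01  2.67470450e-04]
 [ 3.20507141e-04 -2.00099434e-04 -9.99999929e-01]] 0.7045013814326359 [-2.16986108e-01  8.87811317e-02  1.70009249e+00  2.08670841e-04
  1.35303724e+00 -4.43210603e-01]
pred dial top [array([281.73686503, 306.84702827]), array([282.4936645 , 183.65928711])]
```

View pics/w1.png

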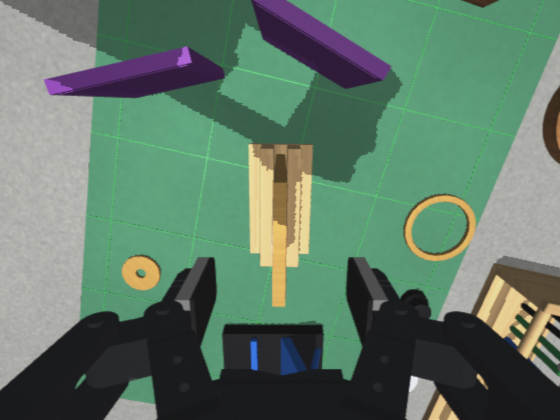

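The wrist view shows the dial's top edge from (281,183) to (279,306), centred between the pads. It sits within about 2 mm of the prediction, so I'll descend and grip.

Emit:
move_arm:
  plan: [0.12,-0.55,0,0,0,0,0.12,-0.55,-0.8,0,0,0,0.12,-0.55,-1.6,0,0,0,0.12,-0.55,-2.2,0,0,0,0.12,-0.55,-2.5,0,0,0,0.12,-0.55,-2.5,0,0,0]

```text
time_s: 2.52
eef_pos: [0.5415, -0.0255, 0.1107]
eef_rot: [-0.001, 0.623, 0.782, -0.0]
wrist_force: [0.3, -0.3, 0.9]
opening: 0.701
grasp_force: 0.0
```

Emit:
move_arm:
  plan: [0,0,0,0,0,0,0,0,0,0,0,0,0,0,0,0,0,0,0,0,0,0,0,0,0,0,0,0,0,0,0,0,0,0,0,0]
  grip: 0

```text
time_s: 3.28
eef_pos: [0.5427, -0.0266, 0.1124]
eef_rot: [0.001, 0.624, 0.782, 0.0]
wrist_force: [-1.1, 0.9, 6.2]
opening: 0.108
grasp_force: 59.6
```

Emit:
move_arm:
  plan: [0,0,0.6,0,0,0,0,0,1.5,0,0,0,0,0,2.4,0,0,0,0.2,-0.7,2.6,0,0,0,0.45,-1.5,2.6,-0.015,0.06,0,0.75,-2.4,2.6,-0.03,0.14,0,1.05,-3.3,2.6,-0.048,0.22,0,1.3,-4.1,2.6,-0.06,0.27,0,1.47,-4.64,2.6,-0.068,0.307,0,1.47,-4.64,2.6,-0.068,0.307,0]

```text
time_s: 4.53
eef_pos: [0.6154, -0.2602, 0.2388]
eef_rot: [-0.1, 0.617, 0.771, -0.122]
wrist_force: [0.6, 0.9, -3.2]
opening: 0.11
grasp_force: 59.3
```

Emit:
move_arm:
  plan: [0,0,0,0,0,0,0,0,0,0,0,0]

```text
time_s: 4.78
eef_pos: [0.6154, -0.2574, 0.2415]
eef_rot: [-0.098, 0.616, 0.772, -0.122]
wrist_force: [-0.7, -0.2, -2.5]
opening: 0.11
grasp_force: 59.4
```

Run:
```python
from h import *
import pickle
c=ctrl.camera("side");save(c,"s1");d=ctrl.camera("top")
a=cv2.resize(np.array(c["pixels"])[90:320,190:450],(452,400));b=cv2.resize(np.array(d["pixels"])[120:260,280:410],(345,372))
im=np.zeros((400,800,3),np.uint8);im[:,:452]=a;im[:372,455:800]=b;save({"pixels":im},"z2")
o=ctrl.get_obs();print(o["time_s"],o["eef_pos"],o["wrist_force"],o["opening"]);print(R.from_quat(np.roll(o["eef_rot"],-1)).as_matrix())
```

```text
4.875 [ 0.61552964 -0.25754547  0.24188254] [-0.06041853  0.40895242 -2.99145304] 0.11241665802730622
[[-0.22278948  0.927168   -0.30120483]
 [ 0.97486531  0.21238637 -0.06730265]
 [ 0.00157094 -0.30862846 -0.95118137]]
```

View pics/z2.png

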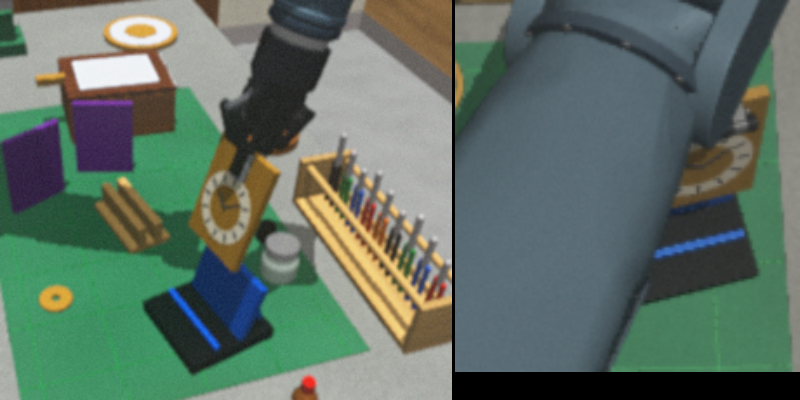

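Emit:
move_arm:
  plan: [0,0,-0.8,0,0,0,0,0,-1.5,0,0,0,0,0,-2.1,0,0,0,0,0,-2.3,0,0,0,0,0,-2.38,0,0,0,0,0,-2.42,0,0,0,0,0,-2.42,0,0,0]

```text
time_s: 5.75
eef_pos: [0.6162, -0.2587, 0.1216]
eef_rot: [-0.097, 0.616, 0.772, -0.122]
wrist_force: [0.3, -0.5, -2.9]
opening: 0.108
grasp_force: 59.2
```

Now down to contact, then back towards the panel.

Emit:
move_arm:
  plan: [0,0,-0.05,0,0,0,0,0,-0.08,0,0,0,0,0,-0.08,0,0,0]

```text
time_s: 6.12
eef_pos: [0.6165, -0.2588, 0.1187]
eef_rot: [-0.097, 0.616, 0.772, -0.122]
wrist_force: [0.5, 0.9, 6.0]
opening: 0.111
grasp_force: 60.6
```

Emit:
move_arm:
  plan: [0.05,0.01,0,0,0,0,0.1,0.02,0,0,0,0,0.1,0.02,0,0,0,0]

```text
time_s: 6.5
eef_pos: [0.6192, -0.2584, 0.1183]
eef_rot: [-0.099, 0.616, 0.772, -0.124]
wrist_force: [-5.8, 0.2, 8.0]
opening: 0.106
grasp_force: 60.4
```

Contact with both the ledge and the panel, so release and retreat along the tool axis.

Emit:
move_arm:
  plan: [0,0,0,0,0,0,0,0,0,0,0,0,0,0,0,0,0,0,0,0,0,0,0,0]
  grip: 45

```text
time_s: 7.0
eef_pos: [0.6206, -0.2573, 0.1162]
eef_rot: [-0.098, 0.616, 0.772, -0.122]
wrist_force: [0.8, -0.5, 0.1]
opening: 0.53
grasp_force: 0.0
```

Emit:
move_arm:
  plan: [0.15,0.03,0.48,0,0,0,0.35,0.08,1.1,0,0,0,0.6,0.13,1.9,0,0,0,0.75,0.17,2.4,0,0,0,0.75,0.6,2.8,0.068,-0.307,0,0.4,1.5,2.8,0.068,-0.307,0,0,2.6,2.8,0.068,-0.307,0,-0.4,3.7,2.8,0.068,-0.307,0]

```text
time_s: 8.0
eef_pos: [0.5994, -0.0713, 0.2566]
eef_rot: [0.0, 0.624, 0.781, 0.0]
wrist_force: [0.2, 0.5, 0.7]
opening: 0.528
grasp_force: 0.0
```

Run:
```python
from h import *
import pickle
c=ctrl.camera("side");d=ctrl.camera("top");pickle.dump(d,open("top2.pkl","wb"))
a=cv2.resize(np.array(c["pixels"])[190:320,250:400],(460,400));b=cv2.resize(np.array(d["pixels"])[165:245,315:400],(335,315))
im=np.zeros((400,800,3),np.uint8);im[:,:460]=a;im[:315,462:797]=b;save({"pixels":im},"z3")
o=ctrl.get_obs();print(o["time_s"],o["eef_pos"],o["wrist_force"],o["opening"],o["q"]);print(R.from_quat(np.roll(o["eef_rot"],-1)).as_matrix())
```

```text
8.1 [ 0.59872395 -0.06725488  0.25672796] [ 0.77491124 -0.77240877  0.89074463] 0.5274831387124618 [-0.30953799  0.22183998  1.50664512  0.00166322  1.41420066 -0.53861945]
[[-2.26829041e-01  9.73934440e-01 -5.40501199e-04]
 [ 9.73932596e-01  2.26829665e-01  1.89769972e-03]
 [ 1.97083682e-03 -9.59583278e-05 -9.99998053e-01]]
```

View pics/z3.png

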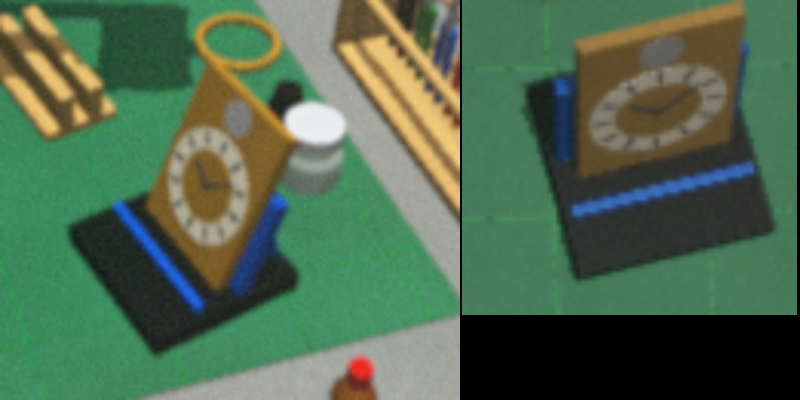

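The dial leans flush and centred, face outwards, with the lip line clear. On to the tab.

Emit:
move_arm:
  plan: [-0.3,0.8,0,0,0,0.16,-0.6,1.6,0,0,0,0.32,-0.9,2.5,0,0,0,0.48,-1.2,3.4,0,0,0,0.64,-1.5,4.3,0,0,0,0.8,-1.8,5.2,0,0,0,0.96,-2.1,6,0,0,0,1.12,-2.4,6.8,0,0,0,1.28,-2.6,7.4,-0.5,0,0,1.41,-2.6,7.4,-1.1,0,0,1.41]
  grip: 60

```text
time_s: 9.35
eef_pos: [0.4706, 0.2997, 0.2015]
eef_rot: [0.001, -0.034, 0.999, 0.001]
wrist_force: [0.5, -0.8, -0.1]
opening: 0.705
grasp_force: 0.0
```

Emit:
move_arm:
  plan: [0,0,0,0,0,0,0,0,0,0,0,0]

```text
time_s: 9.6
eef_pos: [0.4715, 0.2974, 0.2024]
eef_rot: [0.001, -0.031, 1.0, 0.0]
wrist_force: [0.5, -0.2, 0.5]
opening: 0.704
grasp_force: 0.0
```

Run:
```python
from h import *
c=ctrl.camera("wrist");save(c,"w2")
o=ctrl.get_obs();print(o["time_s"],o["eef_pos"],o["opening"],o["q"]);print(R.from_quat(np.roll(o["eef_rot"],-1)).as_matrix())
print("tab grip pred",proj(c,[.468,.3038,.104]))
for s in (-.009,.009): print([proj(c,[.453+a,.3046+s,.104]) for a in (0,.05)])
import pickle;pickle.dump(c,open("w2.pkl","wb"))
```

```text
9.65 [0.47179579 0.29741139 0.20286438] 0.7010419672537713 [ 3.49700250e-01  1.67924421e-01  1.68142274e+00 -1.11583615e-04
  1.28992458e+00 -1.28334612e+00]
[[-9.98058674e-01 -6.22412113e-02  2.21716912e-03]
 [-6.22398125e-02  9.98060982e-01  6.94458778e-04]
 [-2.25609395e-03  5.55114416e-04 -9.99997301e-01]]
tab grip pred [289.25798234 203.17024993]
[array([279.64752879, 183.15237766]), array([275.69840463, 245.14389409])]
[array([303.85788056, 184.6431326 ]), array([298.54947446, 246.46867365])]
```

View pics/w2.png

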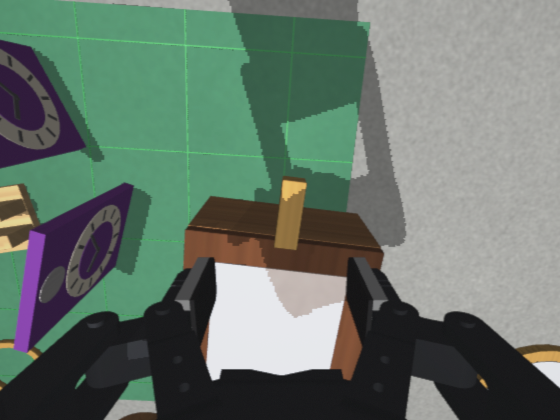

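The tab's tip is at (294,181) and its base at (287,247), within 2 mm of the prediction. The case is yawed about -4°, so I'll correct the turn and descend to grip.

Emit:
move_arm:
  plan: [-0.06,0.15,0,0,0,-0.13,-0.06,0.15,-0.8,0,0,-0.13,-0.06,0.15,-1.6,0,0,-0.13,-0.06,0.15,-2.2,0,0,-0.13,-0.06,0.15,-2.5,0,0,-0.13,-0.06,0.15,-2.5,0,0,-0.13]

```text
time_s: 10.4
eef_pos: [0.4678, 0.3048, 0.0764]
eef_rot: [-0.0, 0.034, 0.999, -0.0]
wrist_force: [0.1, -0.5, 0.3]
opening: 0.704
grasp_force: 0.0
```

Emit:
move_arm:
  plan: [0,0,0,0,0,0,0,0,0,0,0,0,0,0,0,0,0,0,0,0,0,0,0,0,0,0,0,0,0,0]
  grip: 0

```text
time_s: 11.02
eef_pos: [0.4684, 0.305, 0.0778]
eef_rot: [0.001, 0.033, 0.999, -0.0]
wrist_force: [-0.9, -2.8, 6.4]
opening: 0.202
grasp_force: 58.7
```

Emit:
move_arm:
  plan: [0.03,0,0.41,0,0,0,0.09,-0.01,0.81,0,0,0,0.19,-0.01,1.21,0,0,0,0.32,-0.02,1.6,0,0,0,0.32,-0.02,1.6,0,0,0]

```text
time_s: 11.65
eef_pos: [0.4845, 0.3039, 0.1575]
eef_rot: [0.001, 0.033, 0.999, 0.0]
wrist_force: [3.0, -1.2, -3.2]
opening: 0.199
grasp_force: 59.3
```

Emit:
move_arm:
  plan: [0.17,-0.01,0.38,0,0,0,0.37,-0.03,0.73,0,0,0,0.6,-0.04,1.07,0,0,0,0.86,-0.06,1.39,0,0,0,1.14,-0.08,1.69,0,0,0,1.45,-0.1,1.96,0,0,0,1.45,-0.1,1.96,0,0,0,1.45,-0.1,1.96,0,0,0,1.45,-0.1,1.96,0,0,0]

```text
time_s: 12.78
eef_pos: [0.5561, 0.2992, 0.2538]
eef_rot: [0.0, 0.033, 0.999, 0.0]
wrist_force: [5.0, 1.2, -6.7]
opening: 0.2
grasp_force: 63.1
```

Run:
```python
from h import *
c=ctrl.camera("side");d=ctrl.camera("top")
a=cv2.resize(np.array(c["pixels"])[20:190,190:320],(344,450))
b=cv2.resize(np.array(d["pixels"])[130:270,80:215],(434,450))
im=np.zeros((450,790,3),np.uint8);im[:,:344]=a;im[:,350:784]=b;save({"pixels":im},"z4")
o=ctrl.get_obs();print(o["time_s"],o["eef_pos"],o["opening"],o["wrist_force"],o["grasp_force"])
h=np.array([.7015,.2876,.09]);p=o["eef_pos"]-[0,0,-.019];v=p-h
print(np.degrees(np.arctan2(v[2],np.hypot(*v[:2]))),np.linalg.norm(v))
```

```text
12.875 [0.55611056 0.29925627 0.25377225] 0.19889717100597049 [ 5.17901639  2.15914444 -6.64476583] 63.070693016052246
51.40942582920042 0.2338368059504767
```

View pics/z4.png

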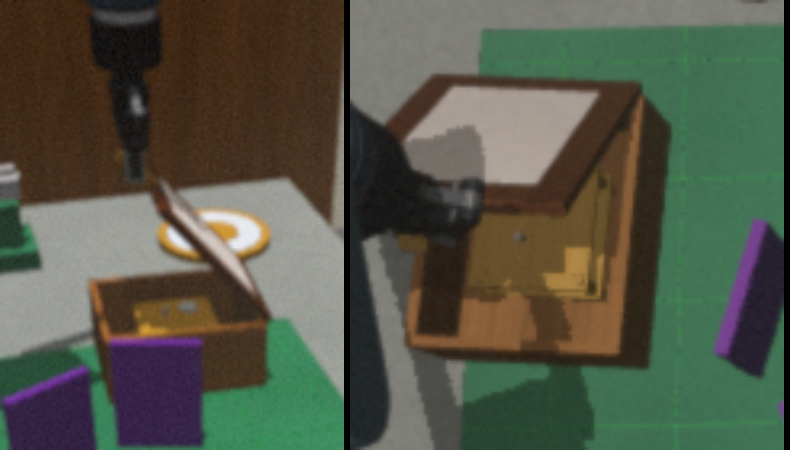

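The cover is held open and the movement is visible. The right front corner of the cover is at about pixel (147.8,195.3) in the top view; I'll check the angle from that and then hand in.

Run:
```python
from h import *
c=ctrl.camera("top")
x=np.array([.9976,-.07,0]);y=np.array([.07,.9976,0]);h=np.array([.7015,.2876,.09])
for th in (44,47,50,53,56):
    t=np.radians(th)
    print(th,[proj(c,h-.08*y+.2*(-np.cos(t)*x+[0,0,np.sin(t)])+n*(np.sin(t)*x+[0,0,np.cos(t)])).round(1) for n in (0,.01)])
o=ctrl.get_obs();print(o["time_s"],o["eef_pos"],o["dq"].round(3))
```

```text
44 [array([148.4, 205.3]), array([147.7, 201.4])]
47 [array([147.7, 201.1]), array([147.1, 197. ])]
50 [array([147.1, 196.8]), array([146.6, 192.5])]
53 [array([146.6, 192.2]), array([146.1, 187.8])]
56 [array([146.1, 187.5]), array([145.8, 183. ])]
12.925 [0.55611558 0.29924013 0.25377666] [0.001 0.001 0.001 0.001 0.001 0.   ]
```

```bash
python3 -c "
from bench import ctrl
print(ctrl.hand_in())"
```

```text
the job is handed in; nothing more can be done
None
```

The job is handed in: the dial leans flush on the rest with its face outwards and released, and the gripper holds the case cover steady at about 50–51° by my measurement; I saw no bystander move, and no verdict came back.

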